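# Mix the tubes on the vortex mixer in touch mode

### The job

Set the blue vortex mixer to touch mode by pressing in the upper end of the black rocker switch on its front. Then gently press the white hub in the middle of its tube holder fully down with the fingertips, keep it down for two seconds to mix the tubes, let it spring back up and withdraw. Leave the tubes in the foam and all the other things on the table alone, do not turn the speed knob, and grasp nothing.

Things in the scene. Friction and masses are not known exactly. Their poses are not given: they have to be found in the camera images.
- vortex_mixer: the vortex mixer: blue housing 172 x 118 wide x 103 high, fixed on the table. Origin: centre of its underside. x points from its front (control side) to its back, z up, so y is to the left for one who faces its front. On the front: black rocker switch (y = +28) and round black speed knob (y = -26). On top, on a black rubber cup: the tube holder
- rocker_top (a point): where to press: on the face of the black rocker switch, 7 above its middle. The face is 13 wide, 22 high and about upright at x = -77, y = +28, z = 35 to 57 in the mixer's frame; the pivot axis lies along y, 5.5 behind the middle of the face. It stands at least 1.5 proud of the housing even when pressed in; the front leans back above it
- vortex_mixer_rocker (a joint): rocker switch, rad: +0.14 = lower end in, upper end out (off, as found); -0.14 = upper end in (touch mode). It does not snap: friction keeps it wherever it is left, so push it to its stop. About 3 N at rocker_top along the mixer's +x moves it; that point travels 2 in all. Pressing at or below the middle (z = 46) leaves it off
- knob_rim (a point): a point on the rim of the black speed knob, which is 30 in diameter and protrudes 10 from the front, with its axis at y = -26, z = 46 in the mixer's frame (54 beside the rocker). It turns easily; leave it as it is
- hub_top (a point): where to press: centre of the flat top of the white round hub (35 across) in the middle of the tube holder, 182 above the table, 6 above the foam, at x = +8, y = 0 in the mixer's frame. The holder is a dark grey foam disc 102 in diameter, top 176 and underside 146 above the table; it is fixed on the cup and goes up and down with it
- vortex_mixer_cup (a joint): how far the cup with the tube holder is pressed straight down, m: 0 = up, 0.004 = fully down on its stop. A spring lifts it: it begins to move at about 1 N, about 6.5 N hold it at 0.003, 8.5 N at 0.004; any more presses on the stop
- sample_tubes: the six small tubes with lids in the foam (part of the holder), in a ring of radius 37 round the hub; lids about 14 across, tabs to 20, up to 12 above the foam (6 above the hub); a radius of 27 round the hub's centre is free of them. Origin: on the hub's axis, 146 above the table
- lab_timer: white countdown timer lying on its back, 62 x 72 x 17; bystander, loose. Origin: centre of its underside on the table
- tip_box_red: red pipette tip box with clear lid, 72 x 122 x 71; bystander, loose. Origin: centre of its underside on the table
- cool_block: violet cooling block with tubes, 66 x 98 x 59; bystander, loose. Origin: centre of its underside on the table
- dropper: small amber dropper bottle with black top, 33 x 34 x 102, upright; bystander, loose. Origin: centre of its underside on the table
- tube_rack_blue: blue rack full of capped tubes, 62 x 200 x 46; bystander, loose. Origin: centre of its underside on the table
- note_block: yellow block of sticky notes, 70 x 70 x 16; bystander, loose. Origin: centre of its underside on the table

How it is judged (in metres and radians):
On the way, in this order (a step that is already met when the one before it is completed fails the run):
1. the rocker switch is at touch: its upper end is pressed in (value of joint vortex_mixer_rocker below -0.1 rad), for 0.2 s.
2. the tube holder is held down at least 2.5 mm (of 4) for 1.5 s with the fingers on it (value of joint vortex_mixer_cup above 0.0025 m and contact force between the fingers and vortex_mixer above 1 N and value of joint vortex_mixer_rocker below -0.1 rad), for 1.5 s.
At the end, for the whole second after the job is handed in: the rocker stands at touch (joint below -0.10 rad) and the tube holder is up again (pressed less than 1 mm), nothing touched by the robot (value of joint vortex_mixer_rocker below -0.1 rad and value of joint vortex_mixer_cup below 0.001 m).
It fails at once if the tube holder is pressed (over 2 mm) while the switch is not yet at touch (value of joint vortex_mixer_rocker above 0 rad and value of joint vortex_mixer_cup above 0.002 m).
It fails at once if a tube in the foam is touched (over 0.5 N) (contact force between sample_tubes and anything else above 0.5 N).
It fails at once if the speed knob is turned (a point on its rim moves over 3 mm) (distance of knob_rim from where it was at the start of the episode above 0.003 m).
It fails at once if the mixer is pressed with more than 25 N (contact force between vortex_mixer and anything else above 25 N).
It fails at once if another thing on the table is moved more than 8 mm (distance of any of lab_timer, tip_box_red, cool_block, dropper, tube_rack_blue, note_block from where it was at the start of the episode above 0.008 m).
It also fails if it takes over 58 s, if anything falls off the work surface, if the arm or the gripper's body presses on something with over 40 N, if the wrist force passes 120 N, or if a joint passes its speed limit or range.

### The arm

A 6-joint arm with a two-finger parallel gripper is mounted at the origin on a cart in front of the work surface, level with it; the furniture and walls round the work are solid. World frame = base frame: x ahead of the robot, y to its left, z up, the work surface at z = 0. Lengths are in mm, angles in rad, forces in N, time in s.
With the tool pointing down it reaches from about 300 to 850 mm from the base axis. Payload 5.4 kg.
Tool frame: the origin (TCP) lies between the finger pads; the fingertips stand 19 mm ahead of it and the grasp point (between the pads) is the TCP (robot.tips_ahead is the distance from the TCP to the fingertips, in mm); z points along the fingers, y is the line along which they close (so a half turn about z gives the same grasp; the last joint's range is limited). The gripper opens to 85 mm and grips with 20 to 120 N. Pads are 22 mm wide; open, the fingers measure 114 mm over their backs; the gripper's body (76 mm by 85 mm) begins 54 mm behind the grasp point. The pads swing forward as they close: fully open they stand 13 mm farther back than shut.
Start: joints at [0.979, 0.158, 1.597, -0, 1.386, -0.21], TCP at [214.248, 533.577, 250.299] pointing down, gripper open.
Joint ranges: [-2.91, 2.91], [-0.94, 2.29], [0.18, 2.7], [-1.29, 4.43], [0.17, 2.64], [-3, 3]. Speed limits (rad/s): [2.57, 2.57, 3.14, 3.14, 3.14, 3.14].

### API

Orientations are given as [roll, pitch, yaw] about the fixed x, y, z axes, in that order (R = Rz(yaw) Ry(pitch) Rx(roll)).
In Python, from plant import robot gives the robot as it stands. The module is installed in compiled form; this text tells all that it offers.
- The arm moves only by the tool arm_command, never from a script. Its argument "targets" is a list of rows, each an object of numbers: "x", "y", "z": the shift along the tool's x, y, z in cm; "rx", "ry", "rz": the turn, a rotation vector about the tool's x, y, z in rad; "claw": the finger opening in cm, from 0 to 8.54. In form: [{"x": .., "y": .., "z": .., "rx": .., "ry": .., "rz": .., "claw": ..}, ...]. A call has 1 to 8 rows; each row is the pose to reach, as a shift and turn from the pose commanded when the call began, along the tool's axes at that moment; what a row does not reach only later rows make up. A row lasts 1/8 s, in which the tool goes at most 62.5 mm and 10.7 degrees, less where a joint would pass 70% of its speed; a pose out of reach is approached as far as the arm can. A call with a gripper value outside its range is refused whole. The fingers move at their own pace and stop on an object; "squeeze" is the grip in N (left out, the last holds). Time passes only in rows, so rows that repeat a pose let the fingers close. It gives the time, the measured TCP pose, the force, the opening and the grip force at its end, in the units of the state.
- robot.state(): the state, without advancing time (a new reading comes with each control period).
- robot.grab_frame(name): name is "side" or "top" or "wrist"; returns a dict with "frame" (400x640x3 uint8, red, green, blue), "K" (3x3 intrinsics, pixels), "world_to_cam" (4x4, takes a point from world to camera coordinates). Camera axes: x right, y up, looking along -z (the intrinsics and any distortion apply to the point x, -y, -z); pixel columns grow to the right and rows downward; lengths in mm; the calibration is good to about 2 mm. A picture is of the moment at which its call begins. There is no depth.
- robot.job_done(): hands the job in; it is judged then, once.
Trained networks look in the newest picture that a camera, given by its name, has taken for a name from the list of things; names that differ only in an ending like _2 or _b are one class to them, and where a whole thing is asked for, a point or a joint stands for the part that bears it (a point fixed in the world has none). Each returns a list of dicts, best first, with "confidence" (0 to 1); they miss things now and then, are a little off and sometimes report something else, mostly with a low value. They report only what shows in the picture. A call takes as long as a camera call.
- robot.recognise(thing, camera): "box" ([left, top, width, height] in pixels, round what is visible of it).
- robot.cut_out(thing, camera): "region" (400x640 bool, what is visible of it) and "box" ([left, top, width, height] in pixels, round what is visible of it).
- robot.pinpoint(thing, camera): "location" ([column, row] in pixels: a listed point, or the origin of a listed thing).
The state is a dict: "clock": time; "q": joint angles; "qd": joint speeds; "effort": joint torques, N m; "ee_pos": TCP position; "orientation": TCP orientation; "contact_force": force on the tool from outside, world axes, zero at the start; "ft_torque": the same for the moment, N m; "grip_width": finger opening in mm; "grip_force": force on a finger pad.
Only numpy, scipy, OpenCV 4.12 (cv2) and the standard library are available. Lean on these libraries where they do the work, as an engineer would, in place of code of your own. Each camera call takes 0.05 s, during which the arm holds its last target. There are 200 camera calls.

## Working session

There is one attempt and no reset: what is moved stays moved. The work goes in short steps, Python scripts to look and compute and a tool call to move; the robot and the scene stay as the last step left them, time stands still between calls to the robot, and variables do not carry over. Pictures are saved under pics/ and viewed, at most 10 in all, crops included, and the job is handed in when it is done.

Besides the shell and the picture viewer there is one more tool, called as name([rows], argument=value, ...), one row to a line, values as JSON. arm_command: Moves the arm, as the interface text tells. Its arguments: {"type":"object","properties":{"targets":{"type":"array"},"squeeze":{"type":"number"}},"required":["targets"]}

```bash
mkdir -p pics
cat > h.py <<'E'
import numpy as np, cv2
from plant import robot
from scipy.spatial.transform import Rotation as R
def proj(f,p):
    p=np.atleast_2d(p); c=(f["world_to_cam"]@np.c_[p,np.ones(len(p))].T)[:3]
    u=f["K"]@(c*np.array([[1],[-1],[-1]])); return (u[:2]/u[2]).T
def ray(f,px):
    W=np.linalg.inv(f["world_to_cam"]); d=np.linalg.inv(f["K"])@[px[0],px[1],1]
    d=W[:3,:3]@(d*[1,-1,-1]); return W[:3,3],d/np.linalg.norm(d)
def atz(f,px,z):
    o,d=ray(f,px); return o+d*(z-o[2])/d[2]
E
python3 - <<'E'
from h import *
ims=[]
for n in("side","top"):
    f=robot.grab_frame(n); ims.append(f["frame"]); print(n,f["K"].round(1).tolist(),np.linalg.inv(f["world_to_cam"])[:3].round(2).tolist())
    for t,z in(("rocker_top",53),("hub_top",182),("knob_rim",46),("vortex_mixer",0),("sample_tubes",146)):
        for r in robot.pinpoint(t,n)[:2]: print(t,np.round(r["location"],1),round(r["confidence"],2),atz(f,r["location"],z).round(1))
    cv2.imwrite(f"pics/{n}0.png",f["frame"][...,::-1])
print(robot.state())
E
```

```text
side [[392.1, 0.0, 319.7], [0.0, 392.1, 203.4], [0.0, 0.0, 1.0]] [[-1.0, 0.07, -0.07, 461.4], [-0.1, -0.63, 0.77, 772.47], [0.01, 0.77, 0.64, 858.65]]
rocker_top [359.5 197.5] 0.6 [ 418.4 -239.7   53. ]
hub_top [293.1 209.4] 0.75 [599.7  -7.6 182. ]
knob_rim [324.4 245.5] 0.62 [514.5 -16.3  46. ]
vortex_mixer [299.4 253.9] 0.92 [588.3 -18.6   0. ]
sample_tubes [292.9 215.9] 0.65 [603.5 -22.  146. ]
top [[492.5, 0.0, 324.6], [0.0, 492.5, 199.2], [0.0, 0.0, 1.0]] [[-0.02, 0.98, -0.18, 184.87], [-1.0, -0.02, -0.0, -85.48], [-0.01, 0.18, 0.98, 1866.09]]
hub_top [310.3 170.2] 0.65 [600.8 -32.3 182. ]
knob_rim [306.  204.3] 0.44 [503.2 -10.2  46. ]
vortex_mixer [308.2 185. ] 0.86 [587.  -17.6   0. ]
sample_tubes [300.9 171.8] 0.59 [604.5   2.7 146. ]
sample_tubes [385.9 190.1] 0.18 [ 531.5 -299.4  146. ]
{'clock': 0.6, 'q': array([ 9.78933591e-01,  1.58390818e-01,  1.59698739e+00,  2.64727297e-05,
        1.38622202e+00, -2.10113533e-01]), 'qd': array([ 0.0019502 , -0.00043506,  0.00086655, -0.00045372,  0.00011626,
       -0.00207177]), 'effort': array([-1.05601666e-04, -3.95807254e+01, -3.31541312e+01, -2.09882774e-04,
        1.02784277e-03, -1.11182743e-06]), 'ee_pos': array([214.22412577, 533.58750399, 250.31063076]), 'orientation': array([-3.14159067e+00, -2.70321685e-05,  2.75983859e+00]), 'contact_force': array([-0.26325006,  0.53911686,  0.95742648]), 'ft_torque': array([ 0.04001349, -0.01774519,  0.00123703]), 'grip_force': 0.0, 'grip_width': 85.00644888838505}
```

Run:
```python
import cv2
a=cv2.imread("pics/side0.png");b=cv2.imread("pics/top0.png")
c=cv2.resize(a[100:340,180:500],None,fx=2.4,fy=2.4,interpolation=3); cv2.imwrite("pics/sc.png",c)
c=cv2.resize(b[90:290,200:460],None,fx=2.9,fy=2.9,interpolation=3); cv2.imwrite("pics/tc.png",c)
```

```text
(no output)
```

View pics/sc.png

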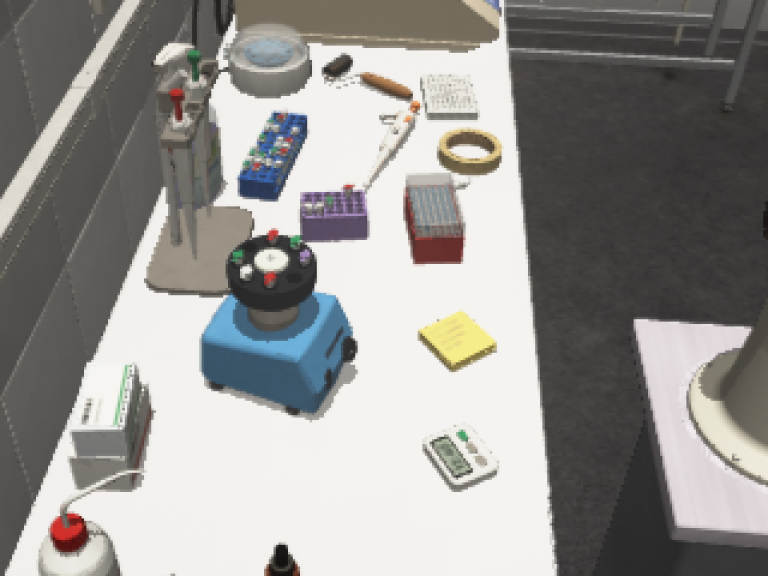

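View pics/tc.png

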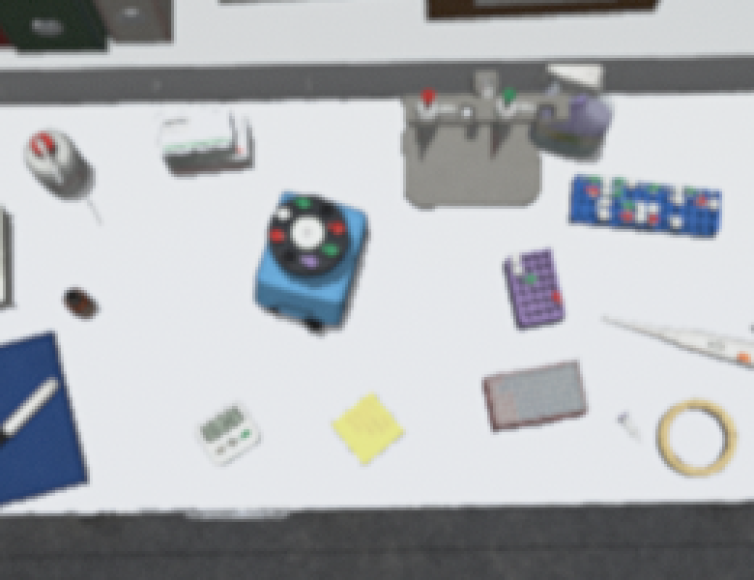

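The top view shows the mixer at about crop (312,262), with its knob at (315,323) and hub at (308,233). Its front faces the robot, turned slightly to +y, so yaw is about -0.3. In the side view the rocker is at crop (327,380) and the knob at (350,348). I'll go to a tilted viewing pose in front of it.

```bash
cat >> h.py <<'E'
def pose(a,yaw):  # tool frame: z=(cos a,0,-sin a) in mixer frame, y = mixer y
    c,s=np.cos(a),np.sin(a)
    return R.from_euler('z',yaw)*R.from_matrix(np.array([[-s,0,c],[0,1,0],[-c,0,-s]]))
def rel(p,Rt,s=None):
    s=s or robot.state(); R0=R.from_euler('xyz',s["orientation"])
    print("cm",(R0.inv().apply(np.array(p)-s["ee_pos"])/10).round(2),"rot",(R0.inv()*Rt).as_rotvec().round(3))
E
python3 - <<'E'
from h import *
rel([370,85,240],pose(np.radians(45),-.3))
f=robot.grab_frame("wrist"); s=robot.state()
M=np.linalg.inv(f["world_to_cam"]);R0=R.from_euler('xyz',s["orientation"])
print("cam in tool",R0.inv().apply(M[:3,3]-s["ee_pos"]).round(1),(R0.inv().as_matrix()@M[:3,:3]).round(2).tolist(),f["K"][0])
E
```

```text
cm [-31.17 -35.83   1.03] rot [-0.032 -0.785 -0.078]
cam in tool [  74.7    0.5 -124.3] [[0.0, 0.96, 0.29], [1.0, -0.0, 0.0], [0.0, 0.29, -0.96]] [345.47585431   0.         324.51122203]
```

arm_command([
  {"x": -3.9,"y": -4.5,"z": 0.1,"rx": -0.004,"ry": -0.1,"rz": -0.01,"claw": 0},
  {"x": -7.8,"y": -9,"z": 0.2,"rx": -0.008,"ry": -0.2,"rz": -0.02,"claw": 0},
  {"x": -11.7,"y": -13.5,"z": 0.4,"rx": -0.012,"ry": -0.3,"rz": -0.03,"claw": 0},
  {"x": -15.6,"y": -18,"z": 0.5,"rx": -0.016,"ry": -0.4,"rz": -0.04,"claw": 0},
  {"x": -19.5,"y": -22.5,"z": 0.6,"rx": -0.02,"ry": -0.5,"rz": -0.05,"claw": 0},
  {"x": -23.4,"y": -27,"z": 0.8,"rx": -0.024,"ry": -0.6,"rz": -0.06,"claw": 0},
  {"x": -27.3,"y": -31.5,"z": 0.9,"rx": -0.028,"ry": -0.7,"rz": -0.07,"claw": 0},
  {"x": -31.2,"y": -35.8,"z": 1.0,"rx": -0.032,"ry": -0.785,"rz": -0.078,"claw": 0},
])

```text
clock: 1.65
ee_pos: [375.0, 87.9, 238.7]
orientation: [-3.133, 0.785, 2.848]
contact_force: [-21.7, -29.1, 24.5]
grip_width: -0.4
grip_force: 0.0
```

arm_command([
  {"claw": 0},
  {"claw": 0},
])

```text
invalid input at $.targets[0]: expected keys x, y, z, rx, ry, rz, claw
```

Run:
```python
from h import *
s=robot.state();print(s["ee_pos"],s["orientation"],s["q"].round(2),s["contact_force"],s["grip_width"])
rel([370,85,240],pose(np.radians(45),-.3))
f=robot.grab_frame("wrist");cv2.imwrite("pics/w1.png",f["frame"][...,::-1]);np.savez("w1.npz",K=f["K"],W=f["world_to_cam"])
for t in("rocker_top","hub_top","knob_rim","vortex_mixer"):
    for r in robot.pinpoint(t,"wrist")[:2]: print(t,np.round(r["location"],1),round(r["confidence"],2))
```

```text
[375.01956938  87.85394634 238.74824906] [-3.13307523  0.78509825  2.84808206] [ 0.15 -0.94  2.58 -0.44  0.82 -0.94] [-21.65572502 -29.05089819  24.4593203 ] -0.4119869895364019
cm [ 0.19 -0.42 -0.37] rot [-0.004 -0.     0.005]
rocker_top [321.4 150.5] 0.58
rocker_top [283.7 145.2] 0.2
hub_top [296.8 289.9] 0.67
knob_rim [283.2 145.5] 0.73
vortex_mixer [304.9 151.8] 0.89
```

View pics/w1.png

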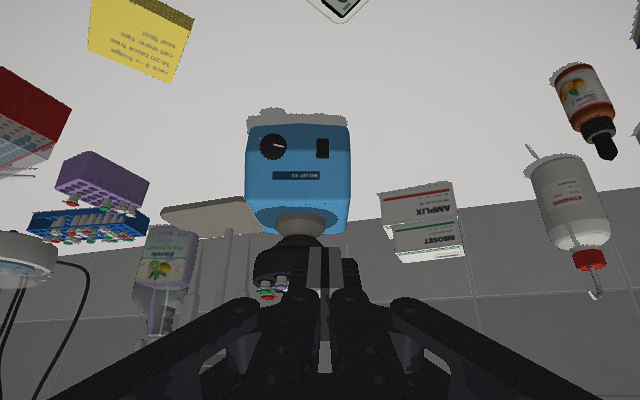

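The wrist view is upside down. The rocker is at (322,148), the knob at (273,147), and the housing front spans columns 246–350. Next I'll fit the mixer pose.

```bash
cat > fit.py <<'E'
from h import *
from scipy.optimize import least_squares
def blobs(g,x0,x1,y0,y1,t=60):
    m=np.zeros(g.shape[:2],np.uint8); m[y0:y1,x0:x1]=g[y0:y1,x0:x1].max(2)<t
    n,l,s,c=cv2.connectedComponentsWithStats(m); return [(s[i].tolist(),c[i].round(1).tolist()) for i in range(1,n) if s[i][4]>30]
def fit(obs,x0=(593,-12,-.3)):
    def res(v):
        Rz=R.from_euler('z',v[2]); return np.concatenate([w*(proj(f,Rz.apply(p)+[v[0],v[1],0])[0]-px) for f,p,px,w in obs])
    r=least_squares(res,x0); print(r.x.round(3),r.fun.round(2)); return r.x
E
python3 - <<'E'
from fit import *
d=np.load("w1.npz");w=dict(K=d["K"],world_to_cam=d["W"])
im=cv2.imread("pics/w1.png");B=blobs(im,250,342,130,166);print(B)
fs={n:robot.grab_frame(n) for n in("side","top")}
b=sorted(B,key=lambda q:-q[0][4])[:2]; k,r=sorted(b,key=lambda q:q[1][0])
obs=[(w,[-77,28,46],r[1],1),(w,[-83,-26,46],k[1],.7)]
# white hub centroid in initial images
for n,(cx,cy) in(("side",(292,208)),("top",(306,170))):
    g=cv2.imread(f"pics/{n}0.png")[cy-9:cy+10,cx-9:cx+10]; n0,l,s,c=cv2.connectedComponentsWithStats((g.min(2)>170).astype(np.uint8))
    i=l[9,9]; p=c[i]+[cx-9,cy-9]; print(n,s[i],p); obs.append((fs[n],[8,0,182],p,1))
fit(obs); fit(obs[:2]); fit(obs[:3]);fit(obs[:2]+obs[3:])
E
```

```text
[([260, 133, 27, 27, 538], [272.6, 146.0]), ([316, 138, 13, 20, 251], [322.2, 147.5])]
side [ 3  5 14  9 96] [292.42708333 207.86458333]
top [ 4  4 10 10 85] [305.55294118 169.63529412]
[ 5.99636e+02 -1.39920e+01 -2.98000e-01] [ 0.04 -0.42 -0.25 -1.78 -1.67 -0.78  0.19 -1.14]
[ 6.03666e+02 -9.52900e+00 -2.28000e-01] [ 0.04  0.   -0.05  0.01]
[ 6.00262e+02 -1.38420e+01 -2.94000e-01] [ 0.01 -0.19 -0.23 -1.51 -1.91 -0.75]
[ 6.01261e+02 -1.31830e+01 -2.81000e-01] [-0.01  0.05 -0.2  -1.08 -0.08 -1.59]
```

```bash
cat >> h.py <<'E'
def tcp_for(V,pt,a,back,h=11,tip=19):
    Rm=R.from_euler('z',V[2]); p=Rm.apply(pt)+[V[0],V[1],0]; T=pose(a,V[2])
    return p+T.apply([h,0,-tip-back]),T
E
python3 - <<'E'
from h import *
V=(600,-14,-.295)
p,T=tcp_for(V,[-78,28,53.5],np.radians(45),80); print(p); rel(p,T)
E
```

```text
[459.08840756  58.08242145 115.72539674]
cm [ 2.53 -0.57 15.22] rot [-0.004  0.001 -0.002]
```

arm_command([
  {"x": 0.6,"y": -0.1,"z": 3.8,"rx": 0,"ry": 0,"rz": 0,"claw": 0},
  {"x": 1.2,"y": -0.3,"z": 7.6,"rx": 0,"ry": 0,"rz": 0,"claw": 0},
  {"x": 1.9,"y": -0.4,"z": 11.4,"rx": 0,"ry": 0,"rz": 0,"claw": 0},
  {"x": 2.5,"y": -0.5,"z": 15.2,"rx": 0,"ry": 0,"rz": 0,"claw": 0},
  {"x": 2.5,"y": -0.5,"z": 15.2,"rx": 0,"ry": 0,"rz": 0,"claw": 0},
  {"x": 2.5,"y": -0.5,"z": 15.2,"rx": 0,"ry": 0,"rz": 0,"claw": 0},
  {"x": 2.5,"y": -0.5,"z": 15.2,"rx": 0,"ry": 0,"rz": 0,"claw": 0},
])

```text
clock: 2.88
ee_pos: [459.9, 57.9, 117.3]
orientation: [-3.14, 0.79, 2.842]
contact_force: [-0.1, -0.4, 0.1]
grip_width: -0.3
grip_force: 0.0
```

Run:
```python
from h import *
s=robot.state();print(s["ee_pos"],s["orientation"],s["q"].round(2),s["contact_force"],s["qd"].round(3))
V=(600,-14,-.295);p,T=tcp_for(V,[-78,28,53.5],np.radians(45),80); rel(p,T)
f=robot.grab_frame("wrist");cv2.imwrite("pics/w2.png",f["frame"][...,::-1]);np.savez("w2.npz",K=f["K"],W=f["world_to_cam"])
for t in("rocker_top","knob_rim"):
    for r in robot.pinpoint(t,"wrist")[:2]: print(t,np.round(r["location"],1),round(r["confidence"],2))
```

```text
[459.90337363  57.9176577  117.30818348] [-3.13995384  0.78974934  2.84243481] [-0.01 -0.34  2.53 -0.88  0.27 -0.5 ] [-0.10918777 -0.43037661  0.14113066] [-0.009 -0.004  0.004 -0.009 -0.003  0.007]
cm [ 0.17 -0.01  0.05] rot [-0.005  0.004 -0.003]
rocker_top [324.2 215. ] 0.73
knob_rim [260.1 211.8] 0.78
```

View pics/w2.png

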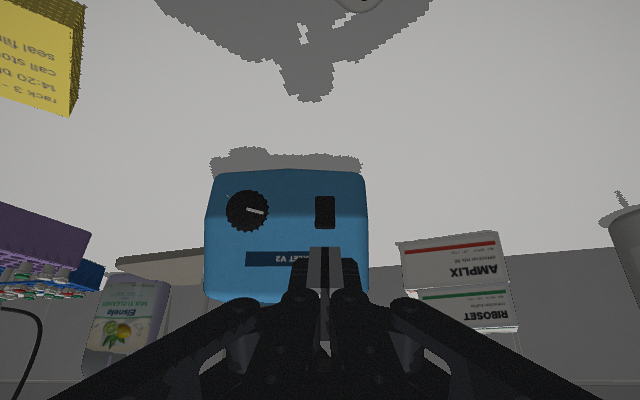

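The rocker is now clear at about (325,212) and the knob at (247,211). Joint 5 is near its limit, so I'll steepen the tilt to 60° and refine the pose.

Run:
```python
from fit import *
L=lambda n:(lambda d:dict(K=d["K"],world_to_cam=d["W"]))(np.load(n))
w1,w2=L("w1.npz"),L("w2.npz")
B=blobs(cv2.imread("pics/w2.png"),220,345,180,235);print(B)
b=sorted(B,key=lambda q:-q[0][4])[:2]; k,r=sorted(b,key=lambda q:q[1][0])
o=[(w2,[-77,28,46],r[1],1),(w2,[-83,-26,46],k[1],.7)]
fit(o)
fs={n:robot.grab_frame(n) for n in("side","top")}
o+=[(w1,[-77,28,46],(322.2,147.5),1),(w1,[-83,-26,46],(272.6,146),.7),(fs["side"],[8,0,182],(292.4,207.9),1),(fs["top"],[8,0,182],(305.6,169.6),1)]
V=fit(o)
for b in(60,20):
  p,T=tcp_for(V,[-78,28,53.5],np.radians(60),b); print(p);rel(p,T)
```

```text
[([226, 189, 43, 43, 1331], [246.4, 209.9]), ([315, 196, 20, 33, 656], [324.5, 212.0])]
[ 6.04866e+02 -1.18290e+01 -2.50000e-01] [-0.21 -0.03  0.3  -0.1 ]
[ 6.01671e+02 -1.41190e+01 -2.92000e-01] [-0.07 -0.83 -0.12 -1.67  0.02  0.56 -0.11 -0.93 -2.4  -0.88  0.16 -1.67]
[488.06868882  49.23843614 116.4160069 ]
cm [-2.18  0.12  2.06] rot [-0.008  0.263 -0.007]
[507.22333092  43.48520349  81.77499075]
cm [-1.14  0.15  5.92] rot [-0.008  0.263 -0.007]
```

arm_command([
  {"x": -0.8,"y": 0,"z": 0.7,"rx": -0.003,"ry": 0.09,"rz": -0.002,"claw": 0},
  {"x": -1.5,"y": 0.1,"z": 1.4,"rx": -0.005,"ry": 0.18,"rz": -0.004,"claw": 0},
  {"x": -2.2,"y": 0.1,"z": 2.1,"rx": -0.008,"ry": 0.263,"rz": -0.007,"claw": 0},
  {"x": -1.7,"y": 0.1,"z": 4.0,"rx": -0.008,"ry": 0.263,"rz": -0.007,"claw": 0},
  {"x": -1.14,"y": 0.15,"z": 5.9,"rx": -0.008,"ry": 0.263,"rz": -0.007,"claw": 0},
  {"x": -1.14,"y": 0.15,"z": 5.9,"rx": -0.008,"ry": 0.263,"rz": -0.007,"claw": 0},
  {"x": -1.14,"y": 0.15,"z": 5.9,"rx": -0.008,"ry": 0.263,"rz": -0.007,"claw": 0},
  {"x": -1.14,"y": 0.15,"z": 5.9,"rx": -0.008,"ry": 0.263,"rz": -0.007,"claw": 0},
])

```text
clock: 4.12
ee_pos: [506.9, 43.5, 81.5]
orientation: [-3.141, 0.523, 2.85]
contact_force: [0.1, -0.1, -0.4]
grip_width: -0.1
grip_force: 0.0
```

Run:
```python
from fit import *
s=robot.state();print(s["ee_pos"],s["orientation"],s["q"].round(2),s["contact_force"])
V=(601.7,-14.1,-.285)
f=robot.grab_frame("wrist");cv2.imwrite("pics/w3.png",f["frame"][...,::-1]);np.savez("w3.npz",K=f["K"],W=f["world_to_cam"])
Rm=R.from_euler('z',V[2])
pts=[Rm.apply(q)+[V[0],V[1],0] for q in([-77,28,46],[-77,28,57],[-77,28,35],[-83,-26,46],[-77,21.5,57])]
print(proj(f,pts).round(1))
T=R.from_euler('xyz',s["orientation"])
print("tip pts",proj(f,[s["ee_pos"]+T.apply(q) for q in([-11,0,19],[11,0,19],[-11,15,19],[11,15,19])]).round(1))
B=blobs(f["frame"],150,420,100,320);print(B)
for t in("rocker_top","knob_rim"):
    for r in robot.pinpoint(t,"wrist")[:2]: print(t,np.round(r["location"],1),round(r["confidence"],2))
cv2.imwrite("pics/w3c.png",cv2.resize(f["frame"][90:340,180:460,::-1],None,fx=2.4,fy=2.4,interpolation=2))
```

```text
[506.89992294  43.53218539  81.51365912] [-3.14104062  0.52267875  2.85023863] [-0.1  -0.06  2.28 -0.24  0.41 -1.18] [ 0.10046422 -0.07466725 -0.35327643]
[[322.8 253.4]
 [322.7 271.2]
 [322.9 237. ]
 [220.5 247.2]
 [310.2 271.2]]
tip pts [[323.4 283.8]
 [323.4 240.6]
 [355.5 283.9]
 [356.8 240.6]]
[([192, 223, 60, 57, 2374], [220.8, 250.5]), ([195, 234, 225, 86, 7485], [319.2, 292.9])]
rocker_top [321.2 258.7] 0.59
knob_rim [239.1 247.4] 0.96
knob_rim [290.3 257.8] 0.44
```

View pics/w3c.png

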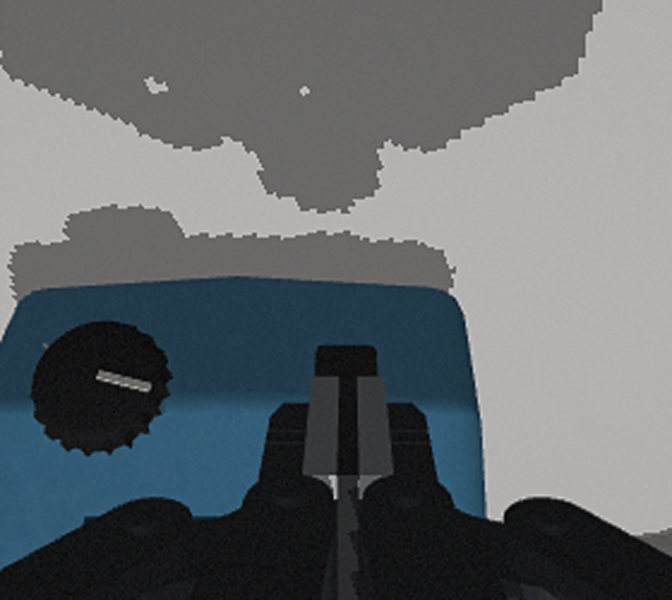

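The crop shows the rocker's bottom edge at about full-frame (324,234), lined up in y with the shut fingertips (columns 308–342). I'll drop to switch height just short of it, then push horizontally.

Run:
```python
from h import *
V=(601.7,-14.1,-.285)
p,T=tcp_for(V,[-83,28,53],np.radians(60),0); print(p);rel(p,T)
```

```text
[511.66170069  41.45597497  63.95448267]
cm [ 0.4  -0.05  1.75] rot [-0.004 -0.001 -0.005]
```

arm_command([
  {"x": 0.2,"y": 0,"z": 0.9,"rx": 0,"ry": 0,"rz": 0,"claw": 0},
  {"x": 0.4,"y": 0,"z": 1.75,"rx": 0,"ry": 0,"rz": 0,"claw": 0},
  {"x": 0.4,"y": 0,"z": 1.75,"rx": 0,"ry": 0,"rz": 0,"claw": 0},
  {"x": 0.4,"y": 0,"z": 1.75,"rx": 0,"ry": 0,"rz": 0,"claw": 0},
])

```text
clock: 4.78
ee_pos: [511.6, 41.9, 63.1]
orientation: [-3.141, 0.521, 2.85]
contact_force: [0.2, 0.3, 0.2]
grip_width: -0.0
grip_force: 0.0
```

arm_command([
  {"x": -0.17,"y": 0,"z": 0.1,"rx": 0,"ry": 0,"rz": 0,"claw": 0},
  {"x": -0.26,"y": 0,"z": 0.15,"rx": 0,"ry": 0,"rz": 0,"claw": 0},
  {"x": -0.26,"y": 0,"z": 0.15,"rx": 0,"ry": 0,"rz": 0,"claw": 0},
])

```text
clock: 5.15
ee_pos: [514.3, 41.1, 63.5]
orientation: [-3.14, 0.521, 2.85]
contact_force: [-6.0, 1.4, 6.2]
grip_width: -0.1
grip_force: 3.6
```

Run:
```python
from h import *
f=robot.grab_frame("wrist"); s=robot.state(); print(s["contact_force"],s["ft_torque"])
V=(601.7,-14.1,-.285); Rm=R.from_euler('z',V[2])
print(proj(f,[Rm.apply(q)+[V[0],V[1],0] for q in([-77,28,46],[-77,28,57],[-77,28,35])]).round(1))
g=robot.grab_frame("side")["frame"][210:290,280:380]
a=cv2.resize(f["frame"][170:320,220:420],(800,600),interpolation=2)
b=cv2.resize(g,(400,320),interpolation=2); o=np.zeros((600,800,3),np.uint8)
o[:300,:400]=cv2.resize(a,(400,300)); o[:320,400:]=b
o=np.clip(o.astype(float)*2,0,255).astype(np.uint8)[:330]
cv2.imwrite("pics/w4.png",o[...,::-1])
```

```text
[-5.92378343  1.73826894  5.32037036] [ 0.14485943  0.60065329 -0.01033917]
[[322.9 275.3]
 [322.8 296.1]
 [323.  256.3]]
```

View pics/w4.png

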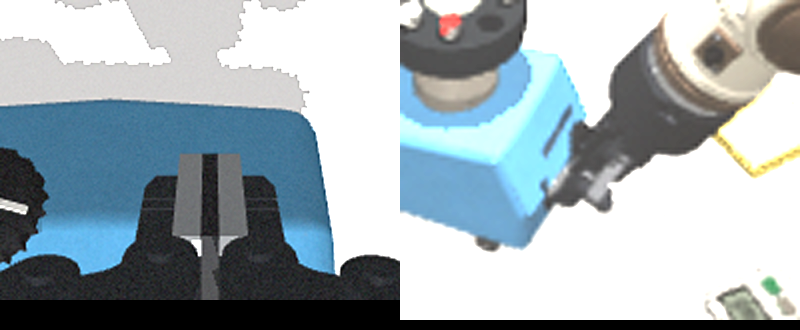

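arm_command([
  {"x": -0.09,"y": 0,"z": 0.05,"rx": 0,"ry": 0,"rz": 0,"claw": 0},
  {"x": -0.09,"y": 0,"z": 0.05,"rx": 0,"ry": 0,"rz": 0,"claw": 0},
])

```text
clock: 5.5
ee_pos: [514.5, 41.1, 63.4]
orientation: [-3.14, 0.519, 2.851]
contact_force: [-15.4, 4.6, 14.8]
grip_width: -0.1
grip_force: 8.5
```

arm_command([
  {"x": 0.9,"y": 0,"z": -0.5,"rx": 0,"ry": 0,"rz": 0,"claw": 0},
  {"x": 0.9,"y": 0,"z": -3.0,"rx": 0,"ry": 0,"rz": 0,"claw": 0},
  {"x": 0.9,"y": 0,"z": -6.5,"rx": 0,"ry": 0,"rz": 0,"claw": 0},
  {"x": 0.9,"y": 0,"z": -6.5,"rx": 0,"ry": 0,"rz": 0,"claw": 0},
  {"x": 0.9,"y": 0,"z": -6.5,"rx": 0,"ry": 0,"rz": 0,"claw": 0},
])

```text
clock: 6.12
ee_pos: [477.0, 52.2, 114.9]
orientation: [-3.141, 0.521, 2.85]
contact_force: [-0.9, 0.1, -0.2]
grip_width: -0.0
grip_force: 0.0
```

Run:
```python
from fit import *
s=robot.state();print(s["ee_pos"],s["orientation"])
f=robot.grab_frame("wrist");cv2.imwrite("pics/w5.png",f["frame"][...,::-1]);np.savez("w5.npz",K=f["K"],W=f["world_to_cam"])
B=blobs(f["frame"],180,420,130,290);print(B)
V=(601.7,-14.1,-.285); Rm=R.from_euler('z',V[2])
print(proj(f,[Rm.apply(q)+[V[0],V[1],0] for q in([-77,28,46],[-77,28,57],[-77,28,35],[-83,-26,46])]).round(1))
c=cv2.resize(f["frame"][150:300,210:390],None,fx=4,fy=4,interpolation=2)
cv2.imwrite("pics/w5c.png",np.clip(c*1.8,0,255)[...,::-1])
d=np.load("w2.npz");w2=dict(K=d["K"],world_to_cam=d["W"])
print("w2 pred",proj(w2,[Rm.apply(q)+[V[0],V[1],0] for q in([-77,28,46],[-77,28,57],[-77,28,35])]).round(1),"obs rows 196..229")
```

```text
[476.9616552   52.24682843 114.89670883] [-3.14054107  0.52109077  2.85016605]
[([220, 214, 47, 45, 1492], [242.4, 235.2]), ([237, 221, 125, 69, 3471], [314.7, 267.7])]
[[323.6 238.2]
 [323.5 251.9]
 [323.7 225.4]
 [241.8 232.9]]
w2 pred [[323.7 211.1]
 [323.7 225.4]
 [323.8 197.3]] obs rows 196..229[ WARN:0@0.504] global loadsave.cpp:1063 imwrite_ Unsupported depth image for selected encoder is fallbacked to CV_8U.
```

View pics/w5c.png

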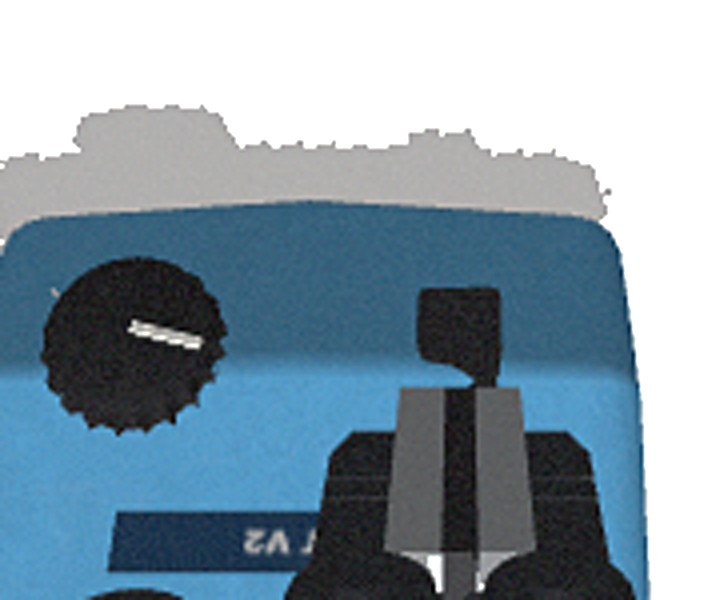

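arm_command([
  {"x": -1.5,"y": 0,"z": 0,"rx": 0,"ry": 0,"rz": 0,"claw": 0},
  {"x": -3,"y": 0,"z": 0,"rx": 0,"ry": 0,"rz": 0,"claw": 0},
  {"x": -3,"y": 0,"z": 0,"rx": 0,"ry": 0,"rz": 0,"claw": 0},
  {"x": -3,"y": 0,"z": 0,"rx": 0,"ry": 0,"rz": 0,"claw": 0},
])

```text
clock: 6.68
ee_pos: [501.9, 44.7, 129.9]
orientation: [-3.14, 0.52, 2.85]
contact_force: [0.6, -0.3, 0.1]
grip_width: 0.0
grip_force: 0.0
```

Run:
```python
from fit import *
f=robot.grab_frame("wrist");cv2.imwrite("pics/w6.png",f["frame"][...,::-1]);np.savez("w6.npz",K=f["K"],W=f["world_to_cam"])
print(blobs(f["frame"],180,420,100,235))
V=(601.7,-14.1,-.285); Rm=R.from_euler('z',V[2])
u=proj(f,[Rm.apply(q)+[V[0],V[1],0] for q in([-77,28,46],[-77,28,57],[-77,28,35],[-83,-26,46])]);print(u.round(1))
c,r=int(u[0,0]),int(u[0,1])
a=f["frame"][r-30:r+45,c-100:c+50]; a=cv2.resize(a,None,fx=5,fy=5,interpolation=2)
d=np.load("w2.npz");w2=cv2.imread("pics/w2.png")[180:245,220:370,::-1]
b=cv2.resize(w2,None,fx=3,fy=3,interpolation=2)
o=np.zeros((a.shape[0]+b.shape[0],a.shape[1],3)); o[:a.shape[0]]=a; o[a.shape[0]:,:b.shape[1]]=b
cv2.imwrite("pics/w6c.png",np.clip(o*1.8,0,255).astype(np.uint8)[...,::-1])
```

```text
[([216, 170, 49, 45, 1568], [239.0, 191.4]), ([314, 179, 22, 33, 554], [325.8, 192.5]), ([236, 233, 84, 2, 167], [277.3, 233.5])]
[[323.7 195.5]
 [323.6 208.2]
 [323.8 183.6]
 [238.6 189.2]]
```

View pics/w6c.png

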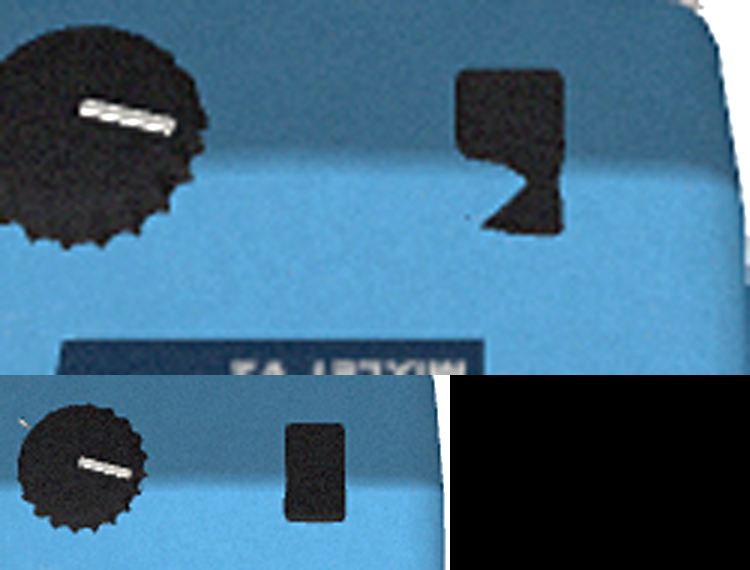

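The crop shows the switch's upper end now sunk into the housing, where before it stood as a full rectangle, so it has moved in. I'll press once more, slightly lower, to make sure it is at its stop.

Run:
```python
from h import *
V=(601.7,-14.1,-.285)
for q in([-88,28,51.2],[-82,28,51.2]):
  p,T=tcp_for(V,q,np.radians(60),0); print(p);rel(p,T)
```

```text
[506.86339243  42.86176222  62.15448267]
cm [ 2.87 -0.03  6.14] rot [-0.004 -0.004 -0.006]
[512.62136235  41.17481752  62.15448267]
cm [ 2.34 -0.03  6.44] rot [-0.004 -0.004 -0.006]
```

arm_command([
  {"x": 2.0,"y": 0,"z": 1.0,"rx": 0,"ry": 0,"rz": 0,"claw": 0},
  {"x": 2.87,"y": 0,"z": 4.0,"rx": 0,"ry": 0,"rz": 0,"claw": 0},
  {"x": 2.87,"y": 0,"z": 6.14,"rx": 0,"ry": 0,"rz": 0,"claw": 0},
  {"x": 2.87,"y": 0,"z": 6.14,"rx": 0,"ry": 0,"rz": 0,"claw": 0},
  {"x": 2.34,"y": 0,"z": 6.44,"rx": 0,"ry": 0,"rz": 0,"claw": 0},
  {"x": 2.34,"y": 0,"z": 6.44,"rx": 0,"ry": 0,"rz": 0,"claw": 0},
  {"x": 2.34,"y": 0,"z": 6.44,"rx": 0,"ry": 0,"rz": 0,"claw": 0},
])

```text
clock: 7.6
ee_pos: [513.7, 41.4, 63.6]
orientation: [-3.141, 0.523, 2.85]
contact_force: [0.4, -0.7, -0.2]
grip_width: 0.2
grip_force: 0.0
```

arm_command([
  {"x": -0.09,"y": 0,"z": 0.05,"rx": 0,"ry": 0,"rz": 0,"claw": 0},
  {"x": -0.17,"y": 0,"z": 0.1,"rx": 0,"ry": 0,"rz": 0,"claw": 0},
  {"x": -0.17,"y": 0,"z": 0.1,"rx": 0,"ry": 0,"rz": 0,"claw": 0},
])

```text
clock: 7.98
ee_pos: [514.5, 41.2, 63.0]
orientation: [-3.14, 0.52, 2.851]
contact_force: [-12.6, 3.1, 14.0]
grip_width: -0.2
grip_force: 7.5
```

arm_command([
  {"x": -0.07,"y": 0,"z": -0.09,"rx": 0,"ry": 0,"rz": 0,"claw": 0},
  {"x": -0.12,"y": 0,"z": -0.16,"rx": 0,"ry": 0,"rz": 0,"claw": 0},
  {"x": -0.12,"y": 0,"z": -0.16,"rx": 0,"ry": 0,"rz": 0,"claw": 0},
])

```text
clock: 8.35
ee_pos: [514.3, 40.9, 63.8]
orientation: [-3.14, 0.519, 2.85]
contact_force: [-4.9, 3.1, -0.9]
grip_width: 0.1
grip_force: 2.6
```

Vertical force is now relieved, so I'll push inward.

arm_command([
  {"x": -0.06,"y": 0,"z": 0.03,"rx": 0,"ry": 0,"rz": 0,"claw": 0},
  {"x": -0.1,"y": 0,"z": 0.03,"rx": 0,"ry": 0,"rz": 0,"claw": 0},
  {"x": -0.1,"y": 0,"z": 0.03,"rx": 0,"ry": 0,"rz": 0,"claw": 0},
])

```text
clock: 8.72
ee_pos: [514.5, 40.9, 63.7]
orientation: [-3.14, 0.517, 2.85]
contact_force: [-10.3, 4.5, 5.2]
grip_width: -0.3
grip_force: 6.4
```

arm_command([
  {"x": -0.09,"y": 0,"z": -0.04,"rx": 0,"ry": 0,"rz": 0,"claw": 0},
  {"x": -0.13,"y": 0,"z": -0.06,"rx": 0,"ry": 0,"rz": 0,"claw": 0},
  {"x": -0.13,"y": 0,"z": -0.06,"rx": 0,"ry": 0,"rz": 0,"claw": 0},
])

```text
clock: 9.1
ee_pos: [514.4, 40.8, 63.9]
orientation: [-3.14, 0.515, 2.85]
contact_force: [-8.5, 5.0, -0.0]
grip_width: -0.1
grip_force: 4.8
```

arm_command([
  {"x": 0.9,"y": 0,"z": -0.5,"rx": 0,"ry": 0,"rz": 0,"claw": 0},
  {"x": 0.9,"y": 0,"z": -3.0,"rx": 0,"ry": 0,"rz": 0,"claw": 0},
  {"x": -1,"y": 0,"z": -6.0,"rx": 0,"ry": 0,"rz": 0,"claw": 0},
  {"x": -2.0,"y": 0,"z": -6.5,"rx": 0,"ry": 0,"rz": 0,"claw": 0},
  {"x": -2.0,"y": 0,"z": -6.5,"rx": 0,"ry": 0,"rz": 0,"claw": 0},
  {"x": -2.0,"y": 0,"z": -6.5,"rx": 0,"ry": 0,"rz": 0,"claw": 0},
])

```text
clock: 9.85
ee_pos: [501.9, 44.5, 130.9]
orientation: [-3.14, 0.519, 2.85]
contact_force: [-0.5, -0.0, -0.1]
grip_width: -0.1
grip_force: 0.0
```

Run:
```python
from fit import *
f=robot.grab_frame("wrist");cv2.imwrite("pics/w7.png",f["frame"][...,::-1]);np.savez("w7.npz",K=f["K"],W=f["world_to_cam"])
print(blobs(f["frame"],180,420,100,235),robot.state()["ee_pos"])
V=(601.7,-14.1,-.285); Rm=R.from_euler('z',V[2])
u=proj(f,[Rm.apply(q)+[V[0],V[1],0] for q in([-77,28,46],[-77,28,57],[-77,28,35],[-83,-26,46])]);print(u.round(1))
c,r=int(u[0,0]),int(u[0,1])
a=f["frame"][r-40:r+45,c-100:c+50]; a=cv2.resize(a,None,fx=5,fy=5,interpolation=2)
cv2.imwrite("pics/w7c.png",np.clip(a*1.8,0,255).astype(np.uint8)[...,::-1])
```

```text
[([216, 169, 49, 44, 1557], [239.6, 190.3]), ([314, 177, 22, 34, 552], [326.1, 191.4]), ([236, 232, 84, 3, 252], [277.5, 233.0])] [501.77000645  44.59060016 130.6934207 ]
[[324.1 194.4]
 [324.  207.1]
 [324.1 182.6]
 [239.2 188.1]]
```

View pics/w7c.png

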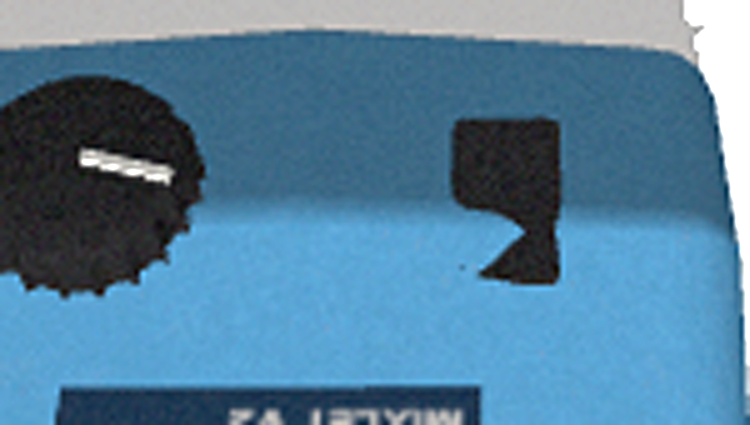

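The image is unchanged and the switch held against 10 N horizontally with no more travel, so it is at its stop. Now for the hub.

Run:
```python
from h import *
T=pose(np.radians(90),-.29)
for p in([480,30,240],[540,20,300],[607,-16,300]): rel(p,T)
for n,px in(("side",(292.4,207.9)),("top",(305.6,169.6))):
    f=robot.grab_frame(n); print(n,atz(f,px,182).round(1))
```

```text
cm [ -3.97  -2.04 -10.32] rot [-0.002  0.518 -0.002]
cm [-12.18  -1.28 -12.54] rot [-0.002  0.518 -0.002]
cm [-18.65  -2.8   -8.85] rot [-0.002  0.518 -0.002]
side [602.4 -13.5 182. ]
top [603.3 -15.8 182. ]
```

arm_command([
  {"x": -2,"y": -1,"z": -5,"rx": 0,"ry": 0.1,"rz": 0,"claw": 0},
  {"x": -4,"y": -2,"z": -10.3,"rx": 0,"ry": 0.2,"rz": 0,"claw": 0},
  {"x": -8,"y": -1.7,"z": -11.5,"rx": 0,"ry": 0.3,"rz": 0,"claw": 0},
  {"x": -12.2,"y": -1.5,"z": -12.5,"rx": 0,"ry": 0.42,"rz": 0,"claw": 0},
  {"x": -15.5,"y": -2.2,"z": -10.7,"rx": 0,"ry": 0.518,"rz": 0,"claw": 0},
  {"x": -18.6,"y": -2.8,"z": -8.9,"rx": 0,"ry": 0.518,"rz": 0,"claw": 0},
  {"x": -18.6,"y": -2.8,"z": -8.9,"rx": 0,"ry": 0.518,"rz": 0,"claw": 0},
  {"x": -18.6,"y": -2.8,"z": -8.9,"rx": 0,"ry": 0.518,"rz": 0,"claw": 0},
])

```text
clock: 11.0
ee_pos: [606.1, -15.4, 301.4]
orientation: [-3.141, 0.001, 2.85]
contact_force: [-0.1, 0.2, -0.1]
grip_width: 0.0
grip_force: 0.0
```

Run:
```python
from h import *
f=robot.grab_frame("wrist");s=robot.state();print(s["ee_pos"],s["orientation"],s["contact_force"])
for r in robot.pinpoint("hub_top","wrist")[:2]: print(r, atz(f,r["location"],182))
T=R.from_euler('xyz',s["orientation"])
print("tip",proj(f,[s["ee_pos"]+T.apply([h,0,19]) for h in(8,0,-8)]).round(1))
m=(f["frame"].min(2)>130).astype(np.uint8); n,l,st,c=cv2.connectedComponentsWithStats(m)
for i in range(1,n):
    if st[i][4]>150: print(st[i],c[i].round(1),atz(f,c[i],182).round(1))
cv2.imwrite("pics/w8.png",f["frame"][...,::-1])
```

```text
[605.94812095 -15.13800634 301.87751338] [-3.14078474e+00  2.12253324e-03  2.85012452e+00] [-0.16747375 -0.84949964  0.17000207]
{'location': [325.7, 196.4], 'confidence': 0.81} [604.65811195 -13.79394018 182.        ]
tip [[324.  247.1]
 [324.  263.1]
 [324.  278.6]]
[    0     0   309   400 54200] [128.2 167.9] [ 543.5 -143.6  182. ]
[  324     0   316   310 65197] [486.7 129.3] [590.  107.1 182. ]
[ 240   36   72   86 3338] [270.7  66.8] [508.7 -23.1 182. ]
[426 248  28  47 497] [438.  273.2] [690.7  53.1 182. ]
```

View pics/w8.png

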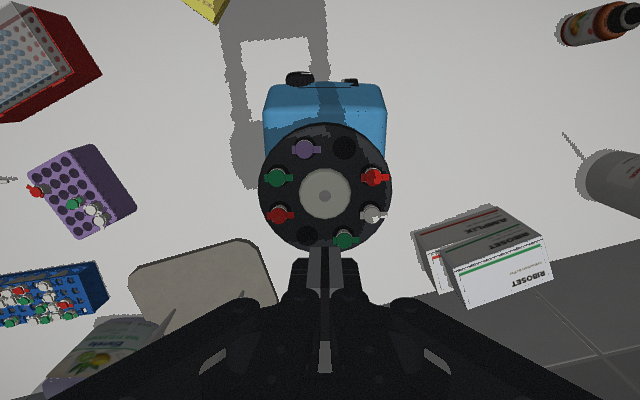

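The hub is centred at (325,193), at about (603,-14) in the world. The fingertips are nearly above it, so I'll descend to just over it.

Run:
```python
from h import *
f=robot.grab_frame("wrist"); print(atz(f,(325,193),182)); T=pose(np.radians(90),-.29); rel([603.3,-14.2,205],T)
```

```text
[602.30626089 -13.38573722 182.        ]
cm [0.32 0.01 9.75] rot [-0.001  0.003 -0.001]
```

arm_command([
  {"x": 0.3,"y": 0,"z": 3,"rx": 0,"ry": 0,"rz": 0,"claw": 0},
  {"x": 0.3,"y": 0,"z": 6,"rx": 0,"ry": 0,"rz": 0,"claw": 0},
  {"x": 0.3,"y": 0,"z": 8.5,"rx": 0,"ry": 0,"rz": 0,"claw": 0},
  {"x": 0.3,"y": 0,"z": 9.7,"rx": 0,"ry": 0,"rz": 0,"claw": 0},
  {"x": 0.3,"y": 0,"z": 9.7,"rx": 0,"ry": 0,"rz": 0,"claw": 0},
  {"x": 0.3,"y": 0,"z": 9.7,"rx": 0,"ry": 0,"rz": 0,"claw": 0},
])

```text
clock: 11.9
ee_pos: [604.9, -15.1, 206.8]
orientation: [-3.141, 0.006, 2.85]
contact_force: [0.1, -0.0, 0.6]
grip_width: 0.3
grip_force: 0.0
```

arm_command([
  {"x": 0,"y": 0,"z": 0.1,"rx": 0,"ry": 0,"rz": 0,"claw": 0},
  {"x": 0,"y": 0,"z": 0.2,"rx": 0,"ry": 0,"rz": 0,"claw": 0},
  {"x": 0,"y": 0,"z": 0.3,"rx": 0,"ry": 0,"rz": 0,"claw": 0},
  {"x": 0,"y": 0,"z": 0.4,"rx": 0,"ry": 0,"rz": 0,"claw": 0},
  {"x": 0,"y": 0,"z": 0.4,"rx": 0,"ry": 0,"rz": 0,"claw": 0},
])

```text
clock: 12.52
ee_pos: [604.1, -15.0, 201.0]
orientation: [-3.141, 0.003, 2.85]
contact_force: [1.0, 0.1, -0.5]
grip_width: 0.0
grip_force: 0.0
```

arm_command([
  {"x": 0,"y": 0,"z": 0.1,"rx": 0,"ry": 0,"rz": 0,"claw": 0},
  {"x": 0,"y": 0,"z": 0.2,"rx": 0,"ry": 0,"rz": 0,"claw": 0},
  {"x": 0,"y": 0,"z": 0.2,"rx": 0,"ry": 0,"rz": 0,"claw": 0},
])

```text
clock: 12.9
ee_pos: [604.2, -15.1, 199.4]
orientation: [-3.141, 0.003, 2.85]
contact_force: [-0.8, 0.1, 1.2]
grip_width: 0.1
grip_force: 1.0
```

arm_command([
  {"x": 0,"y": 0,"z": 0.1,"rx": 0,"ry": 0,"rz": 0,"claw": 0},
  {"x": 0,"y": 0,"z": 0.1,"rx": 0,"ry": 0,"rz": 0,"claw": 0},
])

```text
clock: 13.15
ee_pos: [604.3, -15.1, 198.5]
orientation: [-3.141, 0.003, 2.85]
contact_force: [-1.1, 0.7, 5.6]
grip_width: -0.1
grip_force: 2.1
```

arm_command([
  {"x": 0,"y": 0,"z": 0.1,"rx": 0,"ry": 0,"rz": 0,"claw": 0},
  {"x": 0,"y": 0,"z": 0.15,"rx": 0,"ry": 0,"rz": 0,"claw": 0},
  {"x": 0,"y": 0,"z": 0.15,"rx": 0,"ry": 0,"rz": 0,"claw": 0},
])

```text
clock: 13.52
ee_pos: [604.3, -15.1, 197.3]
orientation: [-3.141, 0.003, 2.85]
contact_force: [-3.3, 1.0, 5.7]
grip_width: 0.2
grip_force: 3.1
```

arm_command([
  {"x": 0,"y": 0,"z": 0.08,"rx": 0,"ry": 0,"rz": 0,"claw": 0},
  {"x": 0,"y": 0,"z": 0.15,"rx": 0,"ry": 0,"rz": 0,"claw": 0},
  {"x": 0,"y": 0,"z": 0.15,"rx": 0,"ry": 0,"rz": 0,"claw": 0},
])

```text
clock: 13.9
ee_pos: [604.3, -15.1, 196.8]
orientation: [-3.141, 0.004, 2.85]
contact_force: [-4.3, 1.3, 9.8]
grip_width: 0.0
grip_force: 5.3
```

It is down on its stop at 9.8 N. Holding for over 2 s.

arm_command([
  {"x": 0,"y": 0,"z": 0.03,"rx": 0,"ry": 0,"rz": 0,"claw": 0},
  {"x": 0,"y": 0,"z": 0.03,"rx": 0,"ry": 0,"rz": 0,"claw": 0},
  {"x": 0,"y": 0,"z": 0.03,"rx": 0,"ry": 0,"rz": 0,"claw": 0},
  {"x": 0,"y": 0,"z": 0.03,"rx": 0,"ry": 0,"rz": 0,"claw": 0},
  {"x": 0,"y": 0,"z": 0.03,"rx": 0,"ry": 0,"rz": 0,"claw": 0},
  {"x": 0,"y": 0,"z": 0.03,"rx": 0,"ry": 0,"rz": 0,"claw": 0},
  {"x": 0,"y": 0,"z": 0.03,"rx": 0,"ry": 0,"rz": 0,"claw": 0},
  {"x": 0,"y": 0,"z": 0.03,"rx": 0,"ry": 0,"rz": 0,"claw": 0},
])

```text
clock: 14.9
ee_pos: [604.3, -15.1, 196.8]
orientation: [-3.141, 0.004, 2.85]
contact_force: [-6.6, 2.2, 12.6]
grip_width: 0.0
grip_force: 5.9
```

arm_command([
  {"x": 0,"y": 0,"z": 0,"rx": 0,"ry": 0,"rz": 0,"claw": 0},
  {"x": 0,"y": 0,"z": 0,"rx": 0,"ry": 0,"rz": 0,"claw": 0},
  {"x": 0,"y": 0,"z": 0,"rx": 0,"ry": 0,"rz": 0,"claw": 0},
  {"x": 0,"y": 0,"z": 0,"rx": 0,"ry": 0,"rz": 0,"claw": 0},
  {"x": 0,"y": 0,"z": 0,"rx": 0,"ry": 0,"rz": 0,"claw": 0},
  {"x": 0,"y": 0,"z": 0,"rx": 0,"ry": 0,"rz": 0,"claw": 0},
  {"x": 0,"y": 0,"z": 0,"rx": 0,"ry": 0,"rz": 0,"claw": 0},
  {"x": 0,"y": 0,"z": 0,"rx": 0,"ry": 0,"rz": 0,"claw": 0},
])

```text
clock: 15.9
ee_pos: [604.3, -15.1, 196.8]
orientation: [-3.141, 0.004, 2.85]
contact_force: [-5.6, 2.0, 11.3]
grip_width: 0.1
grip_force: 5.9
```

arm_command([
  {"x": 0,"y": 0,"z": 0,"rx": 0,"ry": 0,"rz": 0,"claw": 0},
  {"x": 0,"y": 0,"z": 0,"rx": 0,"ry": 0,"rz": 0,"claw": 0},
  {"x": 0,"y": 0,"z": 0,"rx": 0,"ry": 0,"rz": 0,"claw": 0},
  {"x": 0,"y": 0,"z": 0,"rx": 0,"ry": 0,"rz": 0,"claw": 0},
])

```text
clock: 16.4
ee_pos: [604.3, -15.1, 196.7]
orientation: [-3.141, 0.004, 2.85]
contact_force: [-5.9, 0.7, 12.4]
grip_width: -0.2
grip_force: 5.9
```

arm_command([
  {"x": 0,"y": 0,"z": -0.3,"rx": 0,"ry": 0,"rz": 0,"claw": 0},
  {"x": 0,"y": 0,"z": -0.7,"rx": 0,"ry": 0,"rz": 0,"claw": 0},
  {"x": 0,"y": 0,"z": -2.5,"rx": 0,"ry": 0,"rz": 0,"claw": 0},
  {"x": 0,"y": 0,"z": -6,"rx": 0,"ry": 0,"rz": 0,"claw": 0},
  {"x": 0,"y": 0,"z": -10,"rx": 0,"ry": 0,"rz": 0,"claw": 0},
  {"x": 0,"y": 0,"z": -10,"rx": 0,"ry": 0,"rz": 0,"claw": 0},
  {"x": 0,"y": 0,"z": -10,"rx": 0,"ry": 0,"rz": 0,"claw": 0},
  {"x": 0,"y": 0,"z": -10,"rx": 0,"ry": 0,"rz": 0,"claw": 0},
])

```text
clock: 17.4
ee_pos: [603.2, -14.7, 293.4]
orientation: [-3.141, 0.0, 2.85]
contact_force: [-0.5, 0.4, -0.5]
grip_width: 0.5
grip_force: 0.0
```

```bash
python3 -c "
from plant import robot
print(robot.job_done())"
```

```text
the job is handed in; nothing more can be done
None
```

I pressed the rocker in to its stop (touch mode), held the hub down on its stop for about 2.5 s at roughly 12 N, then let go, withdrew and handed the job in; the hand-in gave no verdict, and I took no picture after withdrawing to confirm the final state.

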